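# Slide the loading stage home under the digital microscope

## Robot

A 6-joint arm with a two-finger parallel gripper is mounted at the origin on the work surface. World frame = base frame: x ahead of the robot, y to its left, z up, the work surface at z = 0. Lengths are in mm, angles in rad, forces in N, time in s.
With the tool pointing down it reaches from about 325 to 875 mm from the base axis. Payload 4.4 kg.
Tool frame: the origin (TCP) lies on the mounting face of the last link; the fingertips stand 173 mm ahead of it and the grasp point (between the pads) lies 155 mm ahead of it; z points along the fingers, y is the direction in which the jaws open and shut (so a half turn about z gives the same grasp; the last joint's range is limited). The gripper opens to 85 mm and grips with 20 to 120 N. Pads are 22 mm wide; open, the fingers measure 114 mm over their backs; the gripper's body (76 mm by 85 mm) begins 54 mm behind the grasp point. The pads swing forward as they close: fully open they stand 13 mm farther back than shut.
Start: joints at [1.125, 0.207, 1.542, -0, 1.393, -0.15], TCP at [167.076, 550.195, 404.682] pointing down, gripper open.
Joint ranges: [-2.73, 2.73], [-0.86, 2.22], [0.23, 2.46], [-1.11, 4.25], [0.08, 2.63], [-2.82, 2.82]. Speed limits (rad/s): [2.79, 2.79, 3.14, 3.14, 3.14, 3.14].

## Interface

Orientations are given as a 3x3 rotation matrix whose columns are the frame's x, y, z axes.
In Python, from plant import state, get_image, calibration, sign_off, spot_in gives the robot as it stands.
- The arm moves only by the tool servo_tool, never from a script. Its arguments are lists of equal length, an entry for each row: "jaw": the finger opening in mm, from 0 to 85.4; "linear": the shift along the tool's x, y, z in mm, a list of three; "rotation": the turn, a rotation vector about the tool's x, y, z in degrees, a list of three. A call has 1 to 12 rows; each row shifts and turns the pose as measured when the row begins, along the tool's axes as they then stand; what a row does not reach is not made up. A row lasts 1/10 s, in which the tool goes at most 50 mm and 8.59 degrees, less where a joint would pass 70% of its speed; a pose out of reach is approached as far as the arm can. A call is refused whole if a number of a shift passes 50 or a number of a turn 8.59, either way. A call with a gripper value outside its range is refused whole. The fingers move at their own pace and stop on an object; "newtons" is the grip in N (left out, the last holds). Time passes only in rows, so rows that do not move let the fingers close. It gives the time, the measured TCP pose, the force and the opening at its end, in the units of the state.
- state(): the state, without advancing time (a new reading comes with each control period).
- get_image(name): name is "scene" or "top" or "wrist"; returns the picture (420x560x3 uint8, red, green, blue); there is no depth.
- calibration(name): a dict with "mtx" (3x3 intrinsics, pixels), "extrinsics" (4x4, takes a point from world to camera coordinates); the wrist camera has in their place "mount" (4x4, takes a point from camera to tool coordinates, whose origin is the TCP and whose axes are the flange's). Camera axes: x right, y down, z forward; pixel columns grow to the right and rows downward; lengths in mm; the calibration is good to about 2 mm. The wrist camera is an equidistant fisheye: a pixel r from the principal point sees the ray r / f radians off the axis. A picture is of the moment at which its call begins: read the wrist's pose just before it. calibration takes no time and is no camera call.
- sign_off(): hands the job in, once; it reports no verdict.
Trained networks look in the newest picture that a camera, given by its name, has taken for a name from the list of things; names that differ only in an ending like _2 or _b are one class to them, and where a whole thing is asked for, a point or a joint stands for the part that bears it (a point fixed in the world has none). Each returns a list of dicts, best first, with "score" (0 to 1); they miss things now and then, are a little off and sometimes report something else, mostly with a low value. They report only what shows in the picture. A call takes as long as a camera call. They do not tell look-alikes from the thing itself.
- spot_in(name, camera): "bbox" ([left, top, right, bottom] in pixels, round what is visible of it).
The state is a dict: "time": time; "joint_pos": joint angles; "qd": joint speeds; "tau": joint torques, N m; "eef_pos": TCP position; "tool_rot": TCP orientation; "ft_force": force on the tool from outside, world axes, zero at the start; "ft_torque": the same for the moment, N m; "width": opening from 0.0 (shut) to 1.0 (fully open).
Only numpy, scipy, OpenCV 4.12 (cv2) and the standard library are available. Lean on these libraries where they do the work, as an engineer would, in place of code of your own. Each camera call takes 0.05 s, during which the arm holds its last target.

## Task

Bring the specimen dish under the digital microscope: with your fingertip press down the round lock button on the handle of the loading stage, keep it down without letting it up on the way while you slide the stage along its rails all the way against the end stop, and then let the button come back up so that the stage is locked there. Nothing is to be gripped or picked up: do not touch the dish, let it ride in its nest, and leave the microscope and everything around it where it stands.

Things in the scene. Friction and masses are not known exactly. Their poses are not given: they have to be found in the camera images.
- scope: Digital microscope stand, fixed: white base plate 220 x 380 x 22 mm (its x from -95 to 125, y from -190 to 190) with two steel rails along y. Origin on the bench, on the rails' centre line, midway along; z up. The stage slides along the stand's -y, towards the optics (roughly to the robot's right; yaw within 0.25 rad). A pole, 25 mm thick, 352 mm tall, stands at x = 105, y = -90 mm.
- lens (a point): Centre of the lens's lower end, 135 mm above the bench, at x = 0, y = -90 mm of the stand. The vertical lens (up to 68 mm thick) and the 64 mm square camera above it rise from here to 357 mm. The dish comes to lie below it.
- stop_face (a point): Centre of the face of the fixed end stop that the stage's rubber bumper runs against: an aluminium bar 120 mm wide across the rails at the optics end of the base (in the stand's frame x = 0, y = -171, z = 44 mm).
- stage: Loading stage: black plate 150 x 150 x 12 mm on the rails, origin at the centre of its underside, 42 mm above the bench, axes as the stand's; 0.4 to 0.8 kg. It starts locked, about 120 mm short of the stop. A handle tongue 60 mm wide (y from 75 to 178 mm) carries the button. It slides with 2 to 3 N while the button is down; let up, the lock catches in the next slot (every 15 mm) and holds solidly.
- stage_bumper (a point): Centre of the face of the rubber bumper on the stage's leading (-y) edge (in the stage's frame x = 0, y = -81, z = 2 mm). It meets stop_face when the stage is fully home.
- release_top (a point): Centre of the top of the round grey lock button, 30 mm across, 74 mm above the bench when up, at x = 0, y = 147 mm of the stage, on a housing 62 mm high. Towards the optics an upright thumb tab (60 wide, 8 thick, top 86 mm above the bench) stands across the handle, its near face 26 mm from the button's centre; the fingertip that holds the button may push on it.
- release (a joint): How far the lock button is pressed (m): 0 up, 0.007 fully down on its solid stop. It starts to move at about 5 N and is fully down at about 9 N; it springs up by itself. Its tooth stands in a slot of the index bar between the rails when it is up, and is clear of the bar from 0.0045 on. It can come up fully only where the tooth faces a slot, as it does when the stage is against the end stop.
- dish: The specimen dish, clear plastic with an amber specimen, 60 mm across and 15.5 mm tall, 25 g, lying loose in the nest on the stage. Origin at the centre of its underside.
- nest (a point): Centre of the dish's nest on top of the stage plate, 54 mm above the bench: a ring 73 mm across outside, 65 mm inside, standing 5 mm above the plate.
- oil_bottle: Bystander: amber dropper bottle, 30 mm across, 65 mm tall, on the far side of the stand.
- slide_box: Bystander: closed slide box 90 x 140 x 34 mm, beyond the handle end of the stage.
- forceps: Bystander: steel forceps lying on the bench, 125 mm long, 6 mm high, on the robot's side of the stand.
- spare_dishes: Bystander: stack of clear dishes, 62 mm across, 45 mm tall, on the far side of the stand.
- beaker: Bystander: small glass beaker, 54 mm across, 75 mm tall, near the handle end of the stage.
- marker: Bystander: marker pen lying on the bench, 133 mm long, 17 mm high, on the far side of the stand.
- wash_bottle: Bystander: white wash bottle, 64 mm across, 172 mm tall with its spout, beyond the end-stop end of the stand. (Origins of all bystanders: centre of the underside.)
Mind the look-alikes: they are no part of the job. Of the things shaped like the dish, the clear one is meant.

How it is judged (in metres and radians):
On the way, in this order (a step that is already met when the one before it is completed fails the run):
1. the lock button is pressed down (more than 4 mm) with the stage still well short of its end stop (value of joint release above 0.004 m and distance between stage_bumper and stop_face above 0.06 m), for 0.1 s.
2. the stage has been slid against its end stop (within 3 mm) with the button still held down (more than 4 mm) (value of joint release above 0.004 m and distance between stage_bumper and stop_face below 0.003 m), for 0.05 s.
At the end, for the whole second after the job is handed in: The stage's bumper is within 3 mm of the end stop and at rest, the lock button has come back up (pressed less than 1 mm, so the stage is locked), and the dish lies flat and still in its nest (within 5 mm of its centre) (distance between stage_bumper and stop_face below 0.003 m and value of joint release below 0.001 m and linear speed of stage below 0.005 m/s and horizontal distance between dish and nest below 0.005 m and z of dish in the frame of stage below 0.015 m and angle between dish's own z axis and vertical below 0.05 rad and linear speed of dish below 0.01 m/s); the robot touches nothing.
It fails at once if the button is let up (pressed less than 1 mm) on the way, between 10 and 105 mm from the end stop (value of joint release below 0.001 m and distance between stage_bumper and stop_face between 0.01 and 0.105 m).
It fails at once if the dish is touched by the robot (more than 0.5 N) (contact force between any of the fingers, the arm and dish above 0.5 N).
It fails at once if the dish leaves its nest: lifted more than 5 mm off the plate, tipped, or more than 8 mm off centre (z of dish in the frame of stage above 0.017 m or angle between dish's own z axis and vertical above 0.2 rad or horizontal distance between dish and nest above 0.008 m).
It fails at once if the robot pushes on the microscope stand itself (more than 5 N) (contact force between any of the fingers, the arm and scope above 5 N).
It fails at once if a bystander is shifted, lifted or knocked (more than 15 mm) (distance of any of oil_bottle, slide_box, forceps, spare_dishes, beaker, marker, wash_bottle from where it was at the start of the episode above 0.015 m).
It also fails if it takes over 43 s, if anything falls off the work surface, if the arm or the gripper's body presses on something with over 40 N, if the wrist force passes 120 N, or if a joint passes its speed limit or range.

## Working session

There is one attempt and no reset: what is moved stays moved. The work goes in short steps, Python scripts to look and compute and a tool call to move; the robot and the scene stay as the last step left them, time stands still between calls to the robot, and variables do not carry over. Pictures are saved under pics/ and viewed, and the job is handed in when it is done.

Besides the shell and the picture viewer there is one more tool, called after "Emit:" as a command line: name --argument value ..., lists and objects as JSON in quotes. servo_tool: Moves the arm, as the interface text tells. Its arguments: {"type":"object","properties":{"jaw":{"type":"array","items":{"type":"number"}},"linear":{"type":"array","items":{"type":"array","items":{"type":"number"}}},"rotation":{"type":"array","items":{"type":"array","items":{"type":"number"}}},"newtons":{"type":"number"}},"required":["jaw","linear","rotation"]}

```bash
ls; mkdir -p pics
python3 - <<'E'
from plant import *
import cv2,numpy as np
s=state();print({k:(np.round(v,3).tolist()) for k,v in s.items()})
for n in ["scene","top"]:
    im=get_image(n);cv2.imwrite(f"pics/{n}0.png",im[:,:,::-1])
    c=calibration(n);print(n,np.round(c["mtx"],1).tolist(),np.round(c["extrinsics"],4).tolist())
    for t in ["release_top","stage","scope","dish"]:
        try: print(t,[(d["bbox"],round(d["score"],2)) for d in spot_in(t,n)][:3])
        except Exception as e: print(t,e)
E
```

```text
pics
{'time': 0.0, 'joint_pos': [1.126, 0.207, 1.543, 0.0, 1.394, -0.151], 'qd': [0.0, -0.002, 0.0, 0.001, -0.001, 0.001], 'tau': [0.001, -38.304, -29.16, -0.0, 0.01, 0.0], 'eef_pos': [166.91, 549.859, 403.502], 'tool_rot': [[-0.957, 0.291, -0.001], [0.291, 0.957, -0.002], [0.0, -0.002, -1.0]], 'ft_force': [-0.401, -0.392, -1.315], 'ft_torque': [0.064, -0.012, 0.008], 'width': 1.0}
scene [[538.8, 0.0, 276.3], [0.0, 538.8, 208.6], [0.0, 0.0, 1.0]] [[-0.6817, 0.7316, 0.002, 369.2659], [0.5868, 0.5484, -0.5958, -306.67], [-0.437, -0.405, -0.8031, 1641.6908], [0.0, 0.0, 0.0, 1.0]]
release_top [([202.6, 98.5, 362.9, 316.0], 0.57)]
stage [([247.7, 195.7, 347.6, 286.0], 0.97)]
scope [([198.2, 103.8, 365.9, 316.2], 0.91)]
dish [([315.7, 182.1, 340.3, 205.3], 0.82), ([281.2, 155.8, 305.6, 181.9], 0.75), ([275.1, 215.4, 306.8, 240.1], 0.73)]
top [[394.2, 0.0, 277.3], [0.0, 394.2, 212.7], [0.0, 0.0, 1.0]] [[0.0267, -0.9995, 0.0178, 27.4357], [-0.9905, -0.0289, -0.1345, 616.4195], [0.135, -0.0141, -0.9908, 794.3126], [0.0, 0.0, 0.0, 1.0]]
release_top [([379.8, 225.3, 430.4, 270.8], 0.57), ([180.2, 205.9, 196.3, 218.3], 0.46)]
stage [([170.9, 185.9, 295.8, 265.1], 0.64)]
scope [([174.5, 132.9, 367.6, 284.3], 0.58)]
dish [([313.7, 297.5, 340.1, 331.8], 0.91), ([242.0, 206.4, 270.9, 238.3], 0.89), ([209.2, 297.2, 238.2, 326.2], 0.88)]
```

View pics/scene0.png

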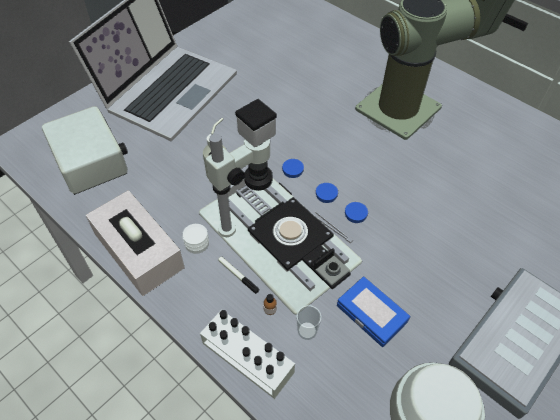

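View pics/top0.png

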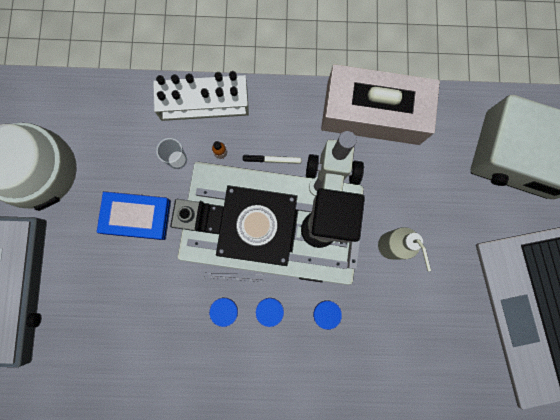

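The top view shows the stand in the centre. The button is at about (186,214) on the handle, the dish with the amber specimen is in its nest at (257,225), and the slide box (98–170, 192–240) sits close beyond the handle. The three blue discs at row 312 are dish look-alikes. I'll enlarge both views.

Run:
```python
import cv2
a=cv2.imread("pics/top0.png")[150:300,90:290];cv2.imwrite("pics/topc.png",cv2.resize(a,None,fx=4,fy=4,interpolation=cv2.INTER_CUBIC))
a=cv2.imread("pics/scene0.png")[180:340,220:400];cv2.imwrite("pics/scenec.png",cv2.resize(a,None,fx=3.7,fy=3.7,interpolation=cv2.INTER_CUBIC))
a=cv2.imread("pics/top0.png")[150:300,190:390];cv2.imwrite("pics/topd.png",cv2.resize(a,None,fx=4,fy=4,interpolation=cv2.INTER_CUBIC))
```

```text
(no output)
```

View pics/topc.png

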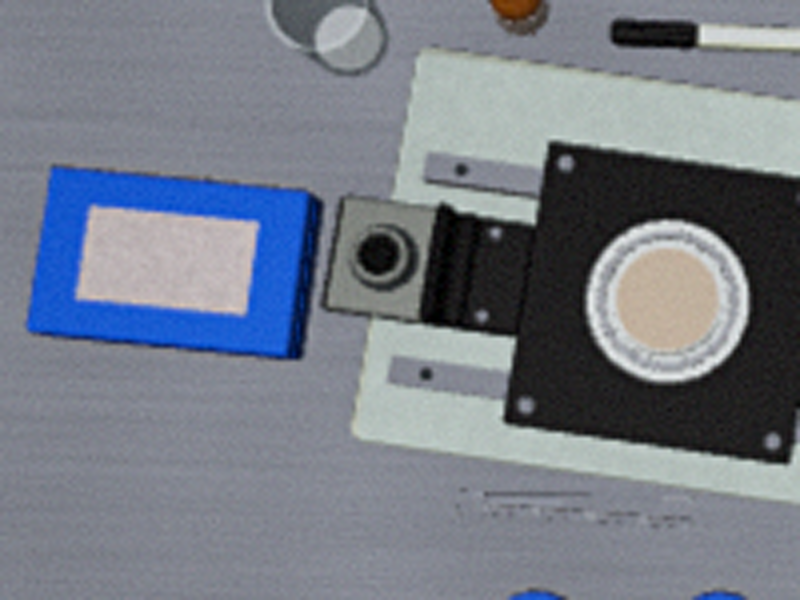

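View pics/topd.png

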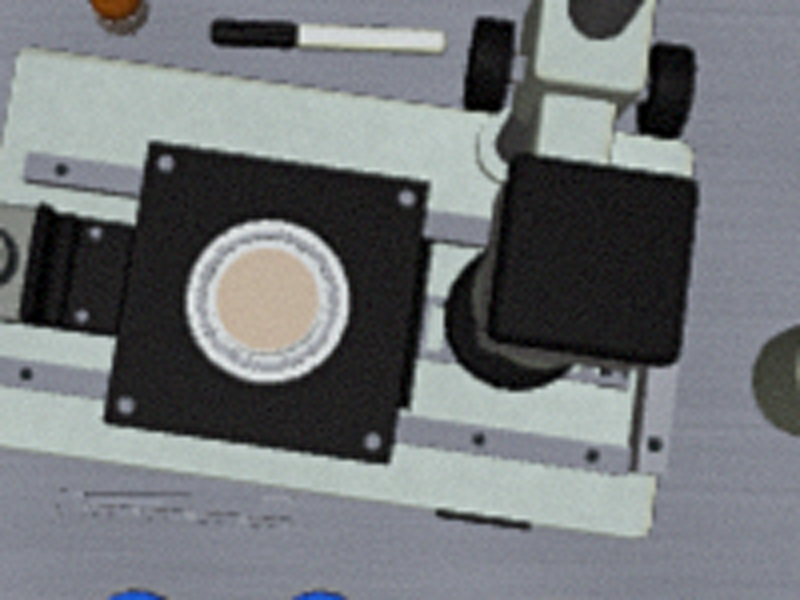

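View pics/scenec.png

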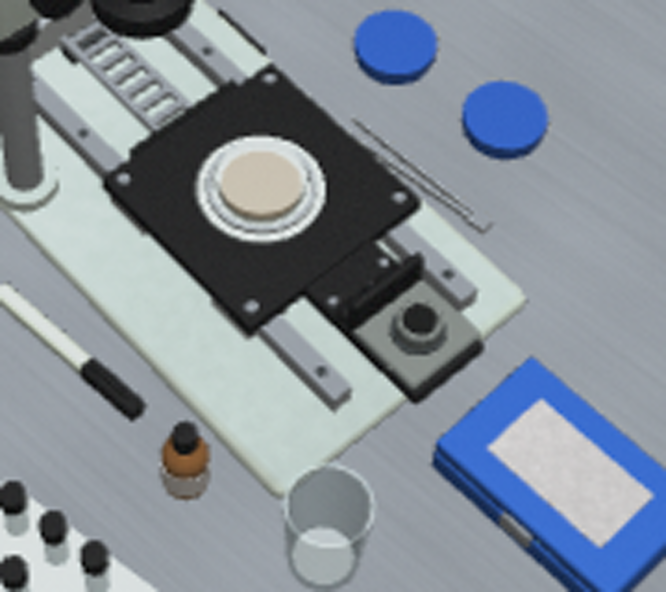

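```bash
cat > h.py <<'E'
import numpy as np, cv2
from plant import *
def proj(c,P):
    P=np.atleast_2d(P);E=c["extrinsics"];q=P@E[:3,:3].T+E[:3,3];u=q@np.asarray(c["mtx"]).T;return u[:,:2]/u[:,2:]
def ray(c,px,z):
    E=np.asarray(c["extrinsics"]);d=E[:3,:3].T@np.linalg.inv(c["mtx"])@np.r_[px,1];o=-E[:3,:3].T@E[:3,3]
    return o+d*(z-o[2])/d[2]
E
python3 - <<'E'
from h import *
from scipy.optimize import least_squares
ct=calibration("top");cs=calibration("scene")
for c in (ct,cs):
    for k in c:c[k]=np.asarray(c[k])
# scope pts, stage pts
B=np.array([[125,190,22],[-95,190,22],[-95,-190,22],[125,-190,22.]]);bt=np.array([[195,162],[178.25,259.25],[352,284],[363.25,185.75]])
S=np.array([[75,75,54],[-75,75,54],[-75,-75,54],[75,-75,54.]]);st=np.array([[227.25,185.5],[216.25,255.25],[287.5,265.75],[297.5,195]])
sc=lambda x,y:[220+x/3.7,180+y/3.7]
bs=np.array([sc(282,494),sc(527,298)]);Bs=B[:2]
ss=np.array([sc(248,330),sc(420,203),sc(270,66),sc(106,183)]);
def W(p,P,s=0):
    R=np.array([[np.cos(p[2]),-np.sin(p[2])],[np.sin(p[2]),np.cos(p[2])]])
    Q=P.copy();Q[:,1]+=s;Q[:,:2]=Q[:,:2]@R.T+p[:2];return Q
def f(p,top=1,scn=1):
    r=[]
    if top:r+=[proj(ct,W(p,B))-bt,proj(ct,W(p,S,p[3]))-st]
    if scn:r+=[proj(cs,W(p,Bs))-bs,proj(cs,W(p,S,p[3]))-ss]
    return np.vstack(r).ravel()
for a in ((1,0),(0,1),(1,1)):
    r=least_squares(f,[550,0,0,30],args=a,loss="soft_l1");p=r.x
    print(a,np.round(p,3),"bumper gap",round(p[3]-81+171,1),"rms",round(np.sqrt(np.mean(r.fun**2)),2))
    print(" res",np.round(r.fun.reshape(-1,2),1).tolist())
    b=W(p,np.array([[0,147,74.],[0,0,59]]),p[3]);print(" button,nest",np.round(b,1).tolist(),proj(ct,b).round(1).tolist(),proj(cs,b).round(1).tolist())
print("button px top z74,68",ray(ct,[185,213.5],74),"scene",ray(cs,sc(418,320),74))
np.save("p.npy",p)
print("slidebox edge top",[ray(ct,q,34).round(0) for q in ([90+320/4,150+195/4],[90+300/4,150+357/4])], "beaker",ray(ct,[171,152],75))
E
```

```text
(1, 0) [ 5.83345e+02  5.65990e+01 -1.15000e-01  2.96050e+01] bumper gap 119.6 rms 1.05
 res [[-1.1, -1.9], [-1.9, 0.5], [1.4, 1.3], [1.6, -1.1], [-0.1, -0.8], [-0.7, 0.5], [0.4, 0.4], [0.3, -0.1]]
 button,nest [[603.6, 232.0, 74.0], [586.7, 86.0, 59.0]] [[185.1, 213.6], [257.1, 224.7]] [[332.5, 266.1], [289.7, 229.1]]
(0, 1) [ 5.85593e+02  5.92680e+01 -1.13000e-01  3.14380e+01] bumper gap 121.4 rms 0.86
 res [[-1.2, 0.9], [0.9, -0.9], [0.5, 0.7], [0.7, -0.1], [-0.0, -0.5], [-1.9, -0.4]]
 button,nest [[605.7, 236.6, 74.0], [589.1, 90.5, 59.0]] [[182.9, 212.5], [254.9, 223.5]] [[333.5, 267.8], [290.4, 230.7]]
(1, 1) [ 5.83865e+02  5.79560e+01 -1.16000e-01  2.96930e+01] bumper gap 119.7 rms 1.18
 res [[-1.6, -2.2], [-2.6, 0.2], [0.7, 1.1], [1.0, -1.3], [-0.8, -1.1], [-1.4, 0.2], [-0.3, 0.1], [-0.4, -0.4], [-1.4, -0.0], [0.8, -1.5], [-0.1, -0.6], [0.2, -1.2], [-0.3, -1.6], [-2.2, -1.7]]
 button,nest [[604.2, 233.5, 74.0], [587.3, 87.5, 59.0]] [[184.4, 213.3], [256.4, 224.4]] [[332.8, 266.6], [290.0, 229.5]]
button px top z74,68 [603.78713137 232.19170765  74.        ] scene [603.77608823 233.54276965  74.        ]
slidebox edge top [array([640., 275.,  34.]), array([553., 280.,  34.])] beaker [730.90809839 268.2316366   75.        ]
```

Both cameras agree on the button at about (604, 233, 74), a stand yaw of about −0.115 and a gap of about 120 mm. That matches the given sizes. I'll shut the fingers and travel above the button, aiming about 6 mm towards the tab.

Emit:
servo_tool --jaw '[0,0,0,0,0,0,0,0,0,0,0,0]' --linear '[[-40,-14,0],[-42,-15,0],[-42,-15,0],[-42,-15,0],[-42,-15,0],[-42,-15,0],[-42,-15,0],[-42,-15,0],[-42,-15,0],[-42,-15,0],[-42,-15,0],[-42,-15,0]]' --rotation '[[0,0,0],[0,0,0],[0,0,0],[0,0,0],[0,0,0],[0,0,0],[0,0,0],[0,0,0],[0,0,0],[0,0,0],[0,0,0],[0,0,0]]' --newtons 60

```text
time: 1.7
eef_pos: [608.1, 227.1, 406.1]
tool_rot: [[-0.96, 0.278, 0.003], [0.278, 0.96, 0.007], [-0.001, 0.007, -1.0]]
ft_force: [0.4, 1.2, 0.1]
width: -0.001
```

Emit:
servo_tool --jaw '[0,0,0,0]' --linear '[[5,1,40],[0,0,40],[0,0,20],[0,0,0]]' --rotation '[[0,0,-5],[0,0,-4.6],[0,0,0],[0,0,0]]'

```text
time: 2.1
eef_pos: [611.6, 223.4, 305.2]
tool_rot: [[-0.993, 0.118, 0.012], [0.118, 0.993, 0.006], [-0.012, 0.008, -1.0]]
ft_force: [0.1, -0.1, 0.2]
width: -0.001
```

Run:
```python
from h import *
s=state();im=get_image("wrist");cv2.imwrite("pics/w1.png",im[:,:,::-1])
c=calibration("wrist");print({k:np.round(v,3).tolist() for k,v in c.items()})
print(s["time"],np.round(s["eef_pos"],1),np.round(s["tool_rot"],3).tolist(),np.round(s["ft_force"],2),s["width"])
im=get_image("scene");cv2.imwrite("pics/s1.png",im[:,:,::-1])
```

```text
{'mtx': [[325.192, 0.0, 277.297], [0.0, 325.192, 211.919], [0.0, 0.0, 1.0]], 'mount': [[-0.001, -0.964, -0.267, 66.754], [1.0, -0.0, -0.001, 0.303], [0.001, -0.267, 0.964, 30.749], [0.0, 0.0, 0.0, 1.0]]}
2.1 [611.6 223.4 305.2] [[-0.993, 0.118, 0.012], [0.118, 0.993, 0.006], [-0.012, 0.008, -1.0]] [ 0.15 -0.06  0.24] -0.0012496546244509042
```

View pics/w1.png

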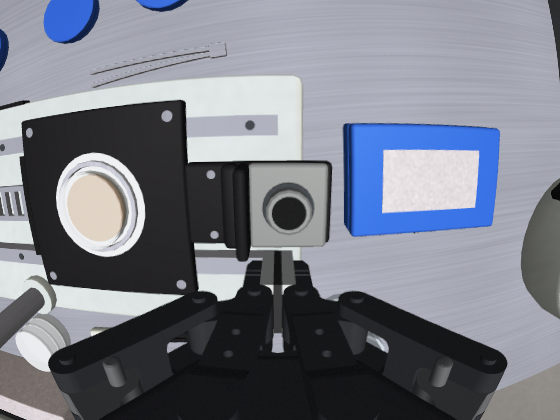

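View pics/s1.png

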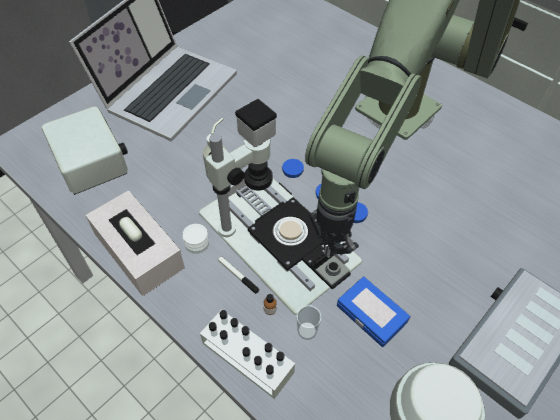

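The wrist picture shows the button, with its black centre at (289,212), and the tab at about column 240. The shut fingertips are at about (278,258). I'll compute the button position from this view.

Run:
```python
from h import *
c=calibration("wrist");K=np.asarray(c["mtx"]);M=np.asarray(c["mount"])
s=state();R=np.asarray(s["tool_rot"]);t=np.asarray(s["eef_pos"])
def wr(px,z):
    v=(np.array(px)-K[:2,2])/K[0,0];th=np.hypot(*v);d=np.r_[v/th*np.sin(th),np.cos(th)]
    D=R@(M[:3,:3]@d);o=R@M[:3,3]+t
    return o+D*(z-o[2])/D[2]
def inv(p): # tool pt->px
    q=M[:3,:3].T@(np.array(p)-M[:3,3]);th=np.arctan2(np.hypot(q[0],q[1]),q[2]);return K[:2,2]+K[0,0]*th*q[:2]/np.hypot(q[0],q[1])
print("button",wr([289,211],74),wr([288,207],70),"tab top",wr([242,212],86))
ys=np.array([.115,.993]);b=wr([289,211],74);tb=wr([250,215],86)
print("housing corners",[wr(q,62).round(1) for q in ([331,161],[327,247],[249,163])])
print("tip px",inv([0,0,173]),inv([11,0,173]),inv([0,14,173]))
for P in ([603.5,227,0],):
    print("tip now",(t+R@[0,0,173]).round(1))
```

```text
button [607.07119743 234.7680231   74.        ] [605.43542653 234.45645981  70.        ] tab top [600.65963901 205.91573961  86.        ]
housing corners [array([579.3, 266.8,  62. ]), array([640.9, 259.3,  62. ]), array([574.3, 212.1,  62. ])]
tip px [276.98322182 266.8313032 ] [276.95894648 245.62122777] [306.02284428 266.68015727]
tip now [615.9 225.3 135.9]
```

Run:
```python
from h import *
s=state();R=np.asarray(s["tool_rot"]);t=np.asarray(s["eef_pos"]);print(s["time"],t.round(1),R.round(4).tolist())
tip=t+R@[0,0,173];print(tip.round(1))
print("lin to (604.5,228,85):",(R.T@(np.array([604.5,228,85])-tip)).round(1))
z=R.T@[0,0,-1];ax=np.cross([0,0,1],z);print("level rotvec deg",np.degrees(ax).round(2), "yaw y-axis",np.arctan2(R[1,1],R[0,1])-1.456)
```

```text
2.2 [612.7 224.  308.9] [[-0.9929, 0.1177, 0.0185], [0.1179, 0.993, 0.0077], [-0.0175, 0.0098, -0.9998]]
[615.9 225.3 135.9]
lin to (604.5,228,85): [12.5  0.8 50.7]
level rotvec deg [ 0.56  1.   -0.  ] yaw y-axis -0.003188219313859042
```

Emit:
servo_tool --jaw '[0,0,0,0]' --linear '[[5,1,20],[5.4,0.7,20],[0,0,8],[0,0,0]]' --rotation '[[0.3,0.5,0],[0.26,0.5,0],[0,0,0],[0,0,0]]'

```text
time: 2.6
eef_pos: [603.6, 228.9, 262.3]
tool_rot: [[-0.993, 0.116, 0.007], [0.117, 0.993, 0.002], [-0.007, 0.002, -1.0]]
ft_force: [-0.6, 0.7, -0.7]
width: -0.001
```

```bash
cat > st.py <<'E'
from h import *
s=state();R=np.asarray(s["tool_rot"]);t=np.asarray(s["eef_pos"])
tip=t+R@[0,0,173];print(s["time"],"tcp",t.round(1),"tip",tip.round(1),"F",np.round(s["ft_force"],1),R.round(3).tolist())
e=np.array([603.5,227.3,tip[2]])-tip;print("corr",(R.T@e).round(1))
z=R.T@[0,0,-1];print("level",np.degrees(np.cross([0,0,1],z)).round(2))
E
python3 st.py
```

```text
2.6 tcp [603.6 228.9 262.3] tip [604.8 229.1  89.3] F [-0.6  0.7 -0.7] [[-0.993, 0.116, 0.007], [0.117, 0.993, 0.002], [-0.007, 0.002, -1.0]]
corr [ 1.1 -2.  -0. ]
level [ 0.14  0.4  -0.  ]
```

Emit:
servo_tool --jaw '[0,0,0]' --linear '[[1,-1.5,6],[0.5,-0.5,6],[0,0,0]]' --rotation '[[0.1,0.3,0],[0,0,0],[0,0,0]]'

```text
time: 2.9
eef_pos: [602.0, 227.3, 249.8]
tool_rot: [[-0.993, 0.116, 0.002], [0.116, 0.993, 0.001], [-0.002, 0.001, -1.0]]
ft_force: [-0.6, -0.0, 0.3]
width: 0.001
```

```bash
python3 st.py
python3 - <<'E'
from h import *
a=get_image("scene")[180:300,260:400];b=get_image("wrist")[130:330,180:400]
cv2.imwrite("pics/c2.png",cv2.resize(a,None,fx=4,fy=4,interpolation=cv2.INTER_CUBIC)[:,:,::-1]);cv2.imwrite("pics/w2.png",cv2.resize(b,None,fx=2.8,fy=2.8,interpolation=cv2.INTER_CUBIC)[:,:,::-1])
E
python3 st.py
```

```text
2.9 tcp [602.  227.3 249.8] tip [602.4 227.4  76.8] F [-0.6 -0.   0.3] [[-0.993, 0.116, 0.002], [0.116, 0.993, 0.001], [-0.002, 0.001, -1.0]]
corr [-1.1  0.1  0. ]
level [ 0.05  0.13 -0.  ]
3.0 tcp [602.4 227.3 250.8] tip [603.1 227.5  77.8] F [-0.7 -0.   0.1] [[-0.993, 0.116, 0.004], [0.116, 0.993, 0.001], [-0.004, 0.001, -1.0]]
corr [-0.4 -0.1  0. ]
level [ 0.08  0.22 -0.  ]
```

View pics/c2.png

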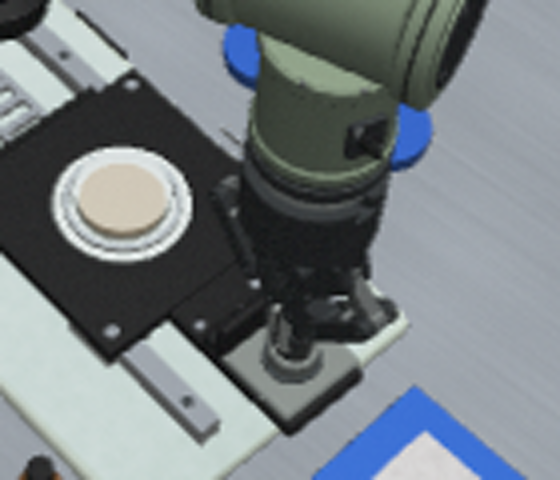

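View pics/w2.png

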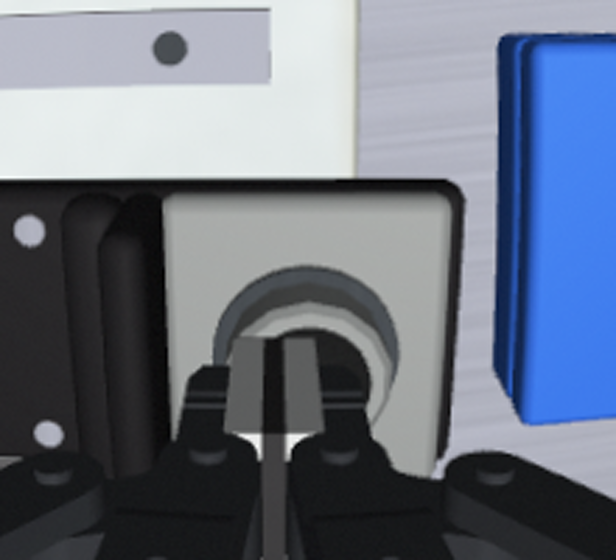

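The fingertips stand just above the button, slightly towards the tab and clear of it. Next I press in small steps.

Emit:
servo_tool --jaw '[0,0,0]' --linear '[[0,0,3],[0,0,2],[0,0,2]]' --rotation '[[0,0,0],[0,0,0],[0,0,0]]'

```text
time: 3.3
eef_pos: [603.1, 227.4, 246.8]
tool_rot: [[-0.993, 0.116, 0.006], [0.116, 0.993, 0.001], [-0.005, 0.002, -1.0]]
ft_force: [-3.8, -0.6, 5.8]
width: -0.0
```

Emit:
servo_tool --jaw '[0,0]' --linear '[[0,0,4],[0,0,5]]' --rotation '[[0,0,0],[0,0,0]]'

```text
time: 3.5
eef_pos: [603.4, 227.8, 242.0]
tool_rot: [[-0.993, 0.116, 0.005], [0.116, 0.993, 0.002], [-0.005, 0.002, -1.0]]
ft_force: [-12.6, 0.1, 28.1]
width: 0.001
```

Emit:
servo_tool --jaw '[0,0]' --linear '[[-1,0,3],[-0.5,0,3]]' --rotation '[[0,0,0],[0,0,0]]'

```text
time: 3.7
eef_pos: [604.1, 228.7, 242.3]
tool_rot: [[-0.993, 0.116, 0.001], [0.116, 0.993, 0.003], [-0.001, 0.003, -1.0]]
ft_force: [-7.0, -0.3, 14.4]
width: 0.003
```

```bash
python3 st.py
python3 - <<'E'
from h import *
a=get_image("wrist")[130:330,180:400]
cv2.imwrite("pics/w3.png",cv2.resize(a,None,fx=2.8,fy=2.8,interpolation=cv2.INTER_CUBIC)[:,:,::-1])
E
python3 st.py
```

```text
3.7 tcp [604.1 228.7 242.3] tip [604.3 229.2  69.3] F [-7.  -0.3 14.4] [[-0.993, 0.116, 0.001], [0.116, 0.993, 0.003], [-0.001, 0.003, -1.0]]
corr [ 0.6 -2.  -0. ]
level [ 0.18  0.06 -0.  ]
3.75 tcp [604.1 228.8 242.3] tip [604.4 229.3  69.3] F [-8.1 -0.3 15.9] [[-0.993, 0.116, 0.002], [0.116, 0.993, 0.003], [-0.001, 0.003, -1.0]]
corr [ 0.6 -2.1 -0. ]
level [ 0.19  0.07 -0.  ]
```

View pics/w3.png

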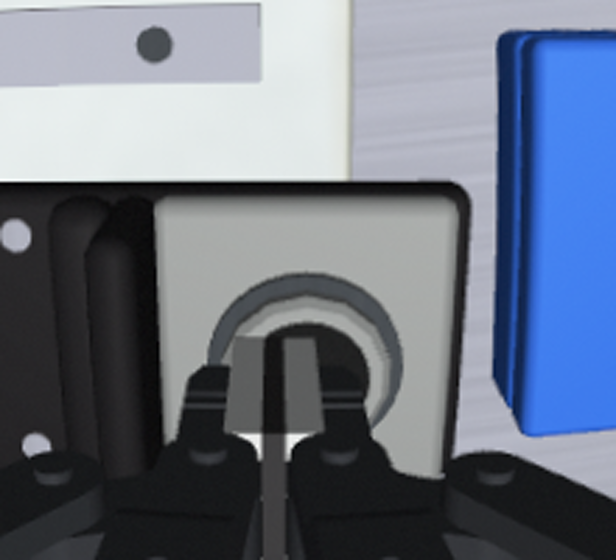

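The button is on its solid stop: the tip height holds at 69.3 between 14 and 28 N. Now I slide, keeping the downward push.

Emit:
servo_tool --jaw '[0,0,0,0]' --linear '[[0,-2,4],[0,-4,4],[0,-5,4],[0,-5,4]]' --rotation '[[0,0,0],[0,0,0],[0,0,0],[0,0,0]]'

```text
time: 4.15
eef_pos: [602.6, 218.9, 242.2]
tool_rot: [[-0.993, 0.114, 0.005], [0.114, 0.993, 0.016], [-0.003, 0.017, -1.0]]
ft_force: [-8.2, 1.7, 16.6]
width: 0.003
```

```bash
python3 st.py
```

```text
4.15 tcp [602.6 218.9 242.2] tip [603.5 221.7  69.2] F [-8.2  1.7 16.6] [[-0.993, 0.114, 0.005], [0.114, 0.993, 0.016], [-0.003, 0.017, -1.0]]
corr [0.7 5.5 0.1]
level [ 0.97  0.19 -0.  ]
```

Emit:
servo_tool --jaw '[0,0,0,0]' --linear '[[0,-5,4],[0,-6,4],[0,-6,4],[0,-6,4]]' --rotation '[[0.6,0,0],[0.6,0,0],[0.5,0,0],[0.4,0,0]]'

```text
time: 4.55
eef_pos: [600.3, 201.8, 242.2]
tool_rot: [[-0.994, 0.113, 0.004], [0.113, 0.994, -0.008], [-0.005, -0.007, -1.0]]
ft_force: [-8.5, 3.5, 16.4]
width: 0.0
```

```bash
python3 st.py
python3 - <<'E'
from h import *
a=get_image("wrist")[90:330,100:400]
cv2.imwrite("pics/w4.png",cv2.resize(a,None,fx=2.4,fy=2.4,interpolation=cv2.INTER_CUBIC)[:,:,::-1])
E
python3 st.py
```

```text
4.55 tcp [600.3 201.8 242.2] tip [601.1 200.4  69.2] F [-8.5  3.5 16.4] [[-0.994, 0.113, 0.004], [0.113, 0.994, -0.008], [-0.005, -0.007, -1.0]]
corr [ 0.6 27.  -0.2]
level [-0.41  0.31  0.  ]
4.6 tcp [600.3 201.  242.2] tip [601.  199.5  69.2] F [-8.9  1.5 17.8] [[-0.994, 0.113, 0.004], [0.113, 0.994, -0.009], [-0.005, -0.008, -1.0]]
corr [ 0.7 27.9 -0.2]
level [-0.48  0.3   0.  ]
```

View pics/w4.png

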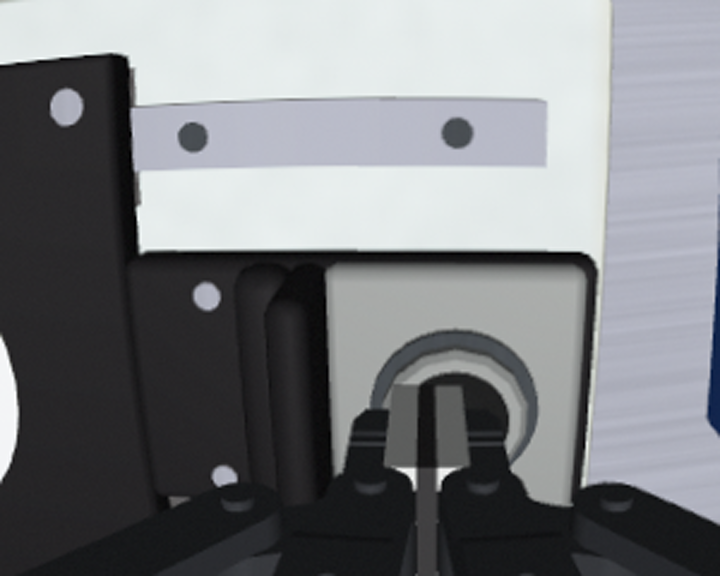

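The stage rides along with the finger and the button stays down. I'll continue at the same pace.

Emit:
servo_tool --jaw '[0,0,0,0,0,0,0,0]' --linear '[[0.5,-6,4],[0.5,-7,4],[0.5,-7,4],[0.5,-7,4],[0.5,-7,4],[0.5,-7,4],[0.5,-7,4],[0.5,-6,4]]' --rotation '[[0,0.1,0],[0.2,0,0],[0.2,0,0],[0.3,0,0],[0.3,0,0],[0.3,0,0],[0.3,0,0],[0.3,0,0]]'

```text
time: 5.4
eef_pos: [593.3, 156.8, 242.1]
tool_rot: [[-0.994, 0.112, 0.014], [0.112, 0.994, -0.019], [-0.016, -0.018, -1.0]]
ft_force: [-7.6, 3.0, 17.6]
width: -0.002
```

```bash
python3 st.py
python3 - <<'E'
from h import *
a=get_image("wrist")[90:330,100:400]
cv2.imwrite("pics/w5.png",cv2.resize(a,None,fx=2.4,fy=2.4,interpolation=cv2.INTER_CUBIC)[:,:,::-1])
E
python3 st.py
```

```text
5.4 tcp [593.3 156.8 242.1] tip [595.6 153.4  69.2] F [-7.6  3.  17.6] [[-0.994, 0.112, 0.014], [0.112, 0.994, -0.019], [-0.016, -0.018, -1.0]]
corr [ 0.5 74.3 -1.3]
level [-1.02  0.9   0.  ]
5.45 tcp [593.3 156.1 242.1] tip [595.6 152.6  69.2] F [-8.4  0.4 18.1] [[-0.994, 0.112, 0.013], [0.112, 0.993, -0.021], [-0.016, -0.019, -1.0]]
corr [ 0.5 75.1 -1.4]
level [-1.08  0.89  0.  ]
```

View pics/w5.png

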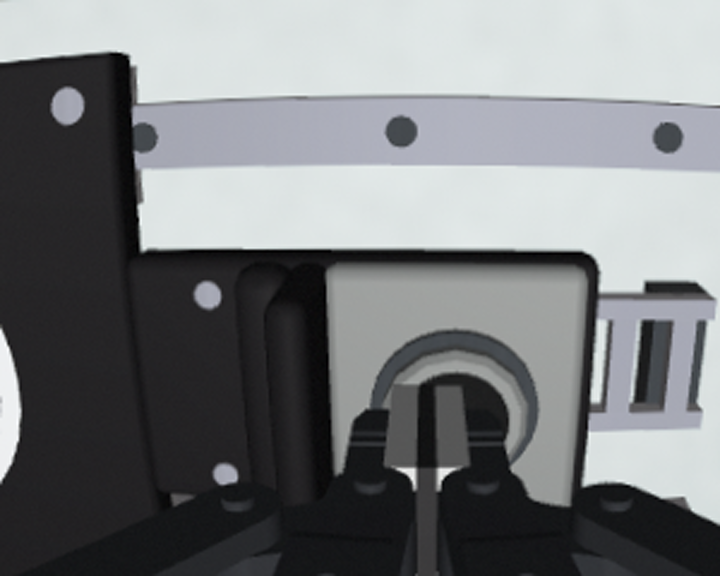

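Emit:
servo_tool --jaw '[0,0,0,0,0,0]' --linear '[[0.4,-6,4],[0.4,-7,4],[0.4,-7,4],[0.4,-6,4],[0.4,-5,4],[0.3,-4,4]]' --rotation '[[-0.2,0.3,0],[-0.1,0.3,0],[0,0.3,0],[0,0.2,0],[0.2,0.2,0],[0.2,0.2,0]]'

```text
time: 6.05
eef_pos: [591.7, 126.6, 242.2]
tool_rot: [[-0.994, 0.112, 0.004], [0.112, 0.994, -0.005], [-0.005, -0.005, -1.0]]
ft_force: [-7.3, 2.9, 17.0]
width: -0.0
```

```bash
python3 st.py
```

```text
6.05 tcp [591.7 126.6 242.2] tip [592.4 125.7  69.2] F [-7.3  2.9 17. ] [[-0.994, 0.112, 0.004], [0.112, 0.994, -0.005], [-0.005, -0.005, -1.0]]
corr [  0.4 102.2  -0.5]
level [-0.26  0.27  0.  ]
```

Emit:
servo_tool --jaw '[0,0,0,0,0]' --linear '[[0.3,-4,4],[0.3,-4,4],[0.3,-4,4],[0.3,-4,4],[0.3,-4,4]]' --rotation '[[0.1,0.2,0],[0.2,0.2,0],[0.2,0.2,0],[0.2,0.2,0],[0.2,0.2,0]]'

```text
time: 6.55
eef_pos: [591.2, 110.9, 242.1]
tool_rot: [[-0.994, 0.112, -0.004], [0.112, 0.994, -0.009], [0.003, -0.009, -1.0]]
ft_force: [-6.8, 3.0, 16.8]
width: 0.002
```

```bash
python3 st.py
```

```text
6.55 tcp [591.2 110.9 242.1] tip [590.5 109.4  69.2] F [-6.8  3.  16.8] [[-0.994, 0.112, -0.004], [0.112, 0.994, -0.009], [0.003, -0.009, -1.0]]
corr [  0.3 118.6  -1.1]
level [-0.52 -0.17  0.  ]
```

Emit:
servo_tool --jaw '[0,0,0]' --linear '[[0.2,-4,4],[0.2,-4,4],[0.2,-4,4]]' --rotation '[[0,0,0],[0,0,0],[0,0,0]]'

```text
time: 6.85
eef_pos: [590.4, 106.5, 242.1]
tool_rot: [[-0.993, 0.114, 0.001], [0.114, 0.993, 0.012], [-0.0, 0.012, -1.0]]
ft_force: [-8.2, 9.1, 18.7]
width: 0.001
```

```bash
python3 st.py;python3 - <<'E'
from h import *
a=get_image("wrist")[90:330,100:400]
cv2.imwrite("pics/w6.png",cv2.resize(a,None,fx=2.4,fy=2.4,interpolation=cv2.INTER_CUBIC)[:,:,::-1])
a=get_image("top")[130:290,200:400]
cv2.imwrite("pics/t6.png",cv2.resize(a,None,fx=4,fy=3.7,interpolation=cv2.INTER_CUBIC)[:,:,::-1])
E
python3 st.py
```

```text
6.85 tcp [590.4 106.5 242.1] tip [590.6 108.5  69.1] F [-8.2  9.1 18.7] [[-0.993, 0.114, 0.001], [0.114, 0.993, 0.012], [-0.0, 0.012, -1.0]]
corr [  0.7 119.5   1.4]
level [ 0.68  0.   -0.  ]
6.95 tcp [590.4 106.4 242.1] tip [590.6 108.5  69.2] F [-6.7 10.2 18.7] [[-0.993, 0.114, 0.001], [0.114, 0.993, 0.012], [0.0, 0.012, -1.0]]
corr [  0.8 119.5   1.4]
level [ 0.68 -0.    0.  ]
```

View pics/w6.png

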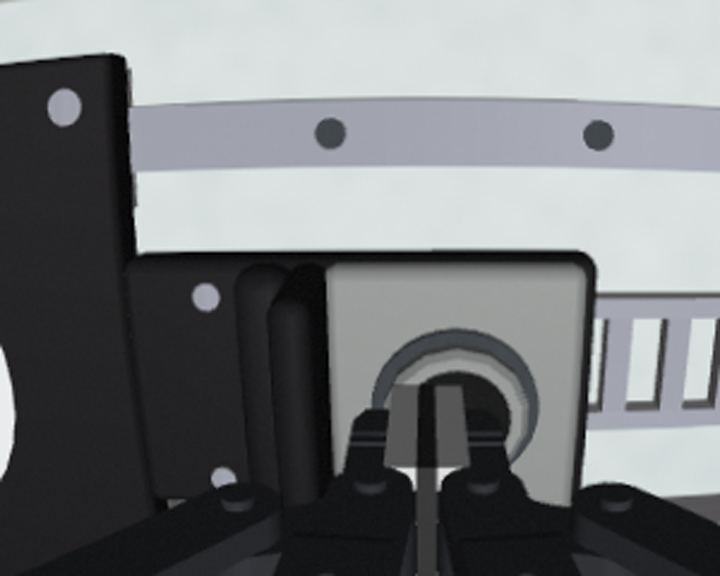

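View pics/t6.png

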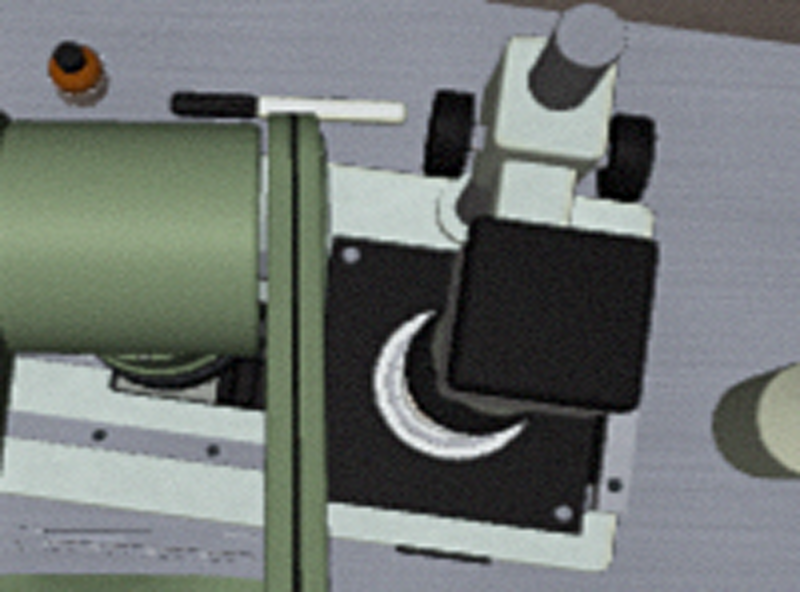

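The y force rose to 10 N and the tip stopped, so the bumper is against the stop; the finger has not slipped on the button. I'll hold one row, then lift straight up with a light push still on.

Emit:
servo_tool --jaw '[0,0,0,0,0]' --linear '[[0,-3,4],[0,-2,0],[0,-1.5,-2],[0,-0.5,-3],[0,0,-4]]' --rotation '[[0,0,0],[0,0,0],[0,0,0],[0,0,0],[0,0,0]]'

```text
time: 7.45
eef_pos: [589.9, 104.7, 256.4]
tool_rot: [[-0.994, 0.112, 0.006], [0.112, 0.993, 0.022], [-0.004, 0.022, -1.0]]
ft_force: [-0.1, 0.5, -0.4]
width: 0.003
```

```bash
python3 st.py
```

```text
7.45 tcp [589.9 104.7 256.4] tip [591.  108.5  83.5] F [-0.1  0.5 -0.4] [[-0.994, 0.112, 0.006], [0.112, 0.993, 0.022], [-0.004, 0.022, -1.0]]
corr [  0.9 119.5   2.7]
level [ 1.28  0.21 -0.  ]
```

Emit:
servo_tool --jaw '[0,0,0,0,0,0]' --linear '[[0,0,-10],[0,0,-30],[0,10,-35],[0,40,-15],[0,40,0],[0,0,0]]' --rotation '[[0,0,0],[0,0,0],[0,0,0],[0,0,0],[0,0,0],[0,0,0]]'

```text
time: 8.05
eef_pos: [600.9, 192.0, 354.2]
tool_rot: [[-0.993, 0.118, 0.008], [0.118, 0.993, 0.022], [-0.005, 0.023, -1.0]]
ft_force: [-0.7, -0.1, -0.2]
width: -0.003
```

```bash
python3 st.py;python3 - <<'E'
from h import *
a=get_image("wrist");cv2.imwrite("pics/w7.png",a[:,:,::-1])
a=get_image("scene")[100:300,190:400]
cv2.imwrite("pics/s7.png",cv2.resize(a,None,fx=3,fy=3,interpolation=cv2.INTER_CUBIC)[:,:,::-1])
a=get_image("top")[130:290,180:400]
cv2.imwrite("pics/t7.png",cv2.resize(a,None,fx=3.6,fy=3.6,interpolation=cv2.INTER_CUBIC)[:,:,::-1])
E
```

```text
8.05 tcp [600.9 192.  354.2] tip [602.3 195.9 181.3] F [-0.7 -0.1 -0.2] [[-0.993, 0.118, 0.008], [0.118, 0.993, 0.022], [-0.005, 0.023, -1.0]]
corr [ 2.5 31.4  0.7]
level [ 1.31  0.31 -0.  ]
```

View pics/w7.png

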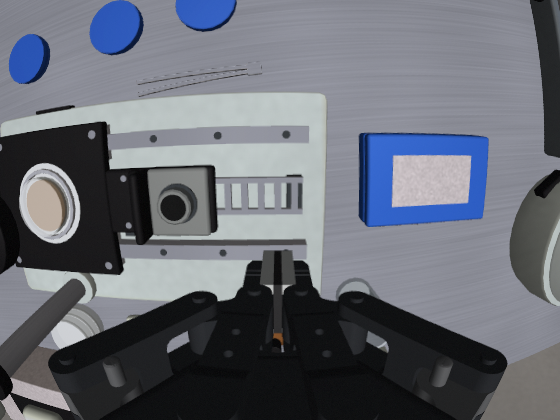

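View pics/s7.png

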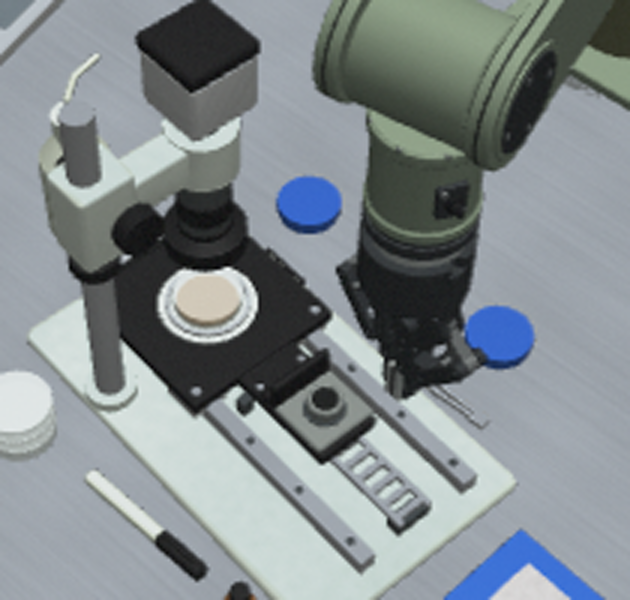

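View pics/t7.png

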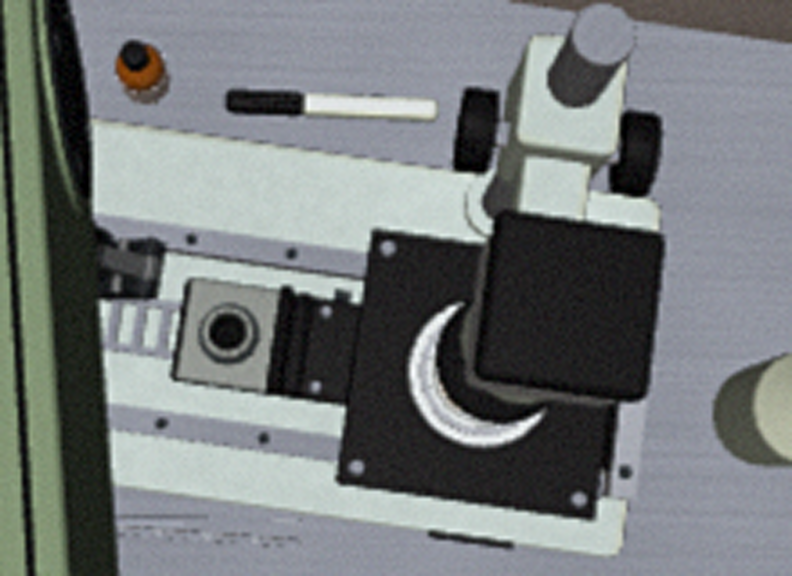

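All three views show the stage home under the lens, the dish in its nest, the button standing proud and the bystanders in place. One numeric check before handing in.

Run:
```python
from h import *
c=calibration("top")
a=ray(c,[185,213.5],74);b=ray(c,[180+228/3.6,130+331/3.6],74)
print("button travel",np.linalg.norm((a-b)[:2]))
o=[(ray(c,p,54),ray(c,q,54)) for p,q in (([227.25,185.5],[180+372/3.6,130+231/3.6]),([216.25,255.25],[180+338/3.6,130+481/3.6]),([287.5,265.75],[180+595/3.6,130+517/3.6]))]
print("stage travel",[round(np.linalg.norm(x-y),1) for x,y in o])
# button apparent diameter up/down via wrist: height estimate by cameras top vs scene
cs=calibration("scene")
q=[190+325/3,100+398/3]
for z in (66,70,74,78): print(z,ray(c,[243.3,221.9],z)[:2].round(1),ray(cs,q,z)[:2].round(1))
im=get_image("wrist")[150:260,110:260];cv2.imwrite("pics/w8.png",cv2.resize(im,None,fx=5,fy=5,interpolation=cv2.INTER_CUBIC)[:,:,::-1])
print(state()["eef_pos"],state()["qd"])
```

```text
button travel 119.50745896685368
stage travel [np.float64(119.3), np.float64(119.5), np.float64(119.6)]
66 [590.9 114.1] [584.  111.2]
70 [590.5 113.8] [586.1 112.9]
74 [590.1 113.6] [588.2 114.6]
78 [589.6 113.3] [590.3 116.3]
[600.37425929 187.68565271 352.01091675] [-0.01293225  0.00182507  0.01255468  0.001973    0.00027308  0.00113352]
```

View pics/w8.png

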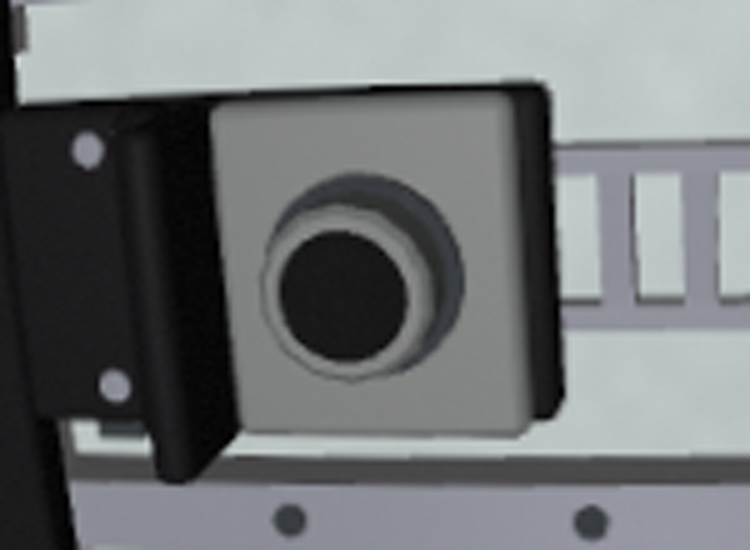

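The button is up: its side is visible and its height triangulates to about 76, against 74 expected. The stage travelled 119.5 mm, matching the measured gap of 119.6 mm. Handing in.

```bash
python3 -c "
from plant import *
print(sign_off())"
```

```text
the job is handed in; nothing more can be done
None
```

I pressed the lock button down to its solid stop with the shut fingertips, at about 17 N. Holding it there, I slid the stage against the end stop, let the button up and backed the arm clear. The job was handed in at about 8 s, and no verdict was reported.

**Stage at the stop:** The sideways force rose from 3 to 10 N while the tip stood still. The top camera puts the stage travel at 119.3–119.6 mm, against a measured starting gap of 119.6 mm. The fingertip reading gave 121.6 mm, about 2 mm more, which is within calibration and tilt error.

**Button held, then up:** The tip stayed at 69.1–69.3 mm throughout the slide. Afterwards the close-up shows the button standing proud, at about 76 mm by a rough two-camera estimate (74 mm expected).

**Dish and surroundings:** In the views I took, the dish sits flat in its nest and the bystanders that were visible look unmoved. I judged the dish only by eye: the lens hides part of it from above, and I did not measure how well it is centred. The wrist force was near zero with the arm clear.

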